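# Load the board under the microscope and key in the shot

## Task

Draw the circuit board holder out from under the instrument riser and slide it fully home under the microscope, jaw end first, flat between the rails up to the stop with its handle sticking out, and let go of it. Then, on the console, press down fully and release the square key, next the long bar key and last the round key, one at a time, never pressing the cross-shaped key. Leave the jar, the spool and the hand meter where they are.

Things in the scene. Friction and masses are not known exactly. Their poses are not given: they have to be found in the camera images.
- holder: circuit board holder, loose, 0.35 kg, 200 mm long in all. Aluminium plate 120 (along its x) x 80 (y) x 12 mm with a copper board clamped flat on it; origin at the centre of the plate's underside, z up. At the +x end of the plate stands a tall steel jaw, at the -x end a straight black handle bar sticks out. Set down flat it rests on the plate's underside.
- holder_jaw (a point): middle of the top edge of the holder's tall jaw, a steel block 14 (holder x) x 44 (holder y) mm whose top is 48 mm and foot 12 mm above the plate's underside, centred 50 mm towards +x of the holder's origin
- holder_handle (a point): good grip point inside the holder's handle bar, 112 mm towards -x of the holder's origin. The bar is 18 mm wide (holder y), lies 10 to 26 mm above the plate's underside and runs from 60 to 140 mm towards -x.
- riser: fixed grey instrument riser with a bench meter on top; origin: centre of its footprint, 125 (x) x 150 (y) mm. Roof underside 52 mm, meter top 118 mm above the bench; walls at both sides and at +x, open only at -x. The holder starts on the bench, handle pushed under the roof, jaw end sticking out; only about 85 mm of it shows.
- scope_home (a point): point on the microscope's deck under the lens, 25 mm above the bench: the holder's origin belongs here, its x axis along this x axis, handle out to -x. Two guide rails 8 mm high run along x, inner faces at y = -44 and +44 mm, from x = -58 to +60 mm, flared at -x; a stop bar 14 mm high has its near face at x = +61 mm.
- microscope: fixed white stereo microscope, 0.34 m high, origin on the bench under the lens axis, same axes as scope_home. Deck 25 mm thick, x -62 to +143 mm, y -82 to +192 mm. Lens underside 115 mm above the bench; the head round it has radius 41 mm (eyepieces to +x). Pillar at x 45, y 145 mm; arm from pillar to head 205 mm above the bench.
- console: fixed grey key console, slab 180 x 180 x 22 mm carrying four key modules; origin at the centre of its underside
- key_square_top (a point): centre of the top face of the square key of the console: 34 x 34 mm square, plain white cap. At rest it is 50 mm above the bench. Keys sit in a 2 by 2 layout 76 mm apart, in any arrangement; caps stand 20 mm above their flat black bases. x and y axes are the console's.
- key_square (a joint): how far the square key is pressed, m: 0 at rest, 0.008 fully down (about 6 N); springs back.
- key_bar_top (a point): centre of the top face of the bar key of the console: long narrow bar 18 (x) x 56 (y) mm, plain white cap. At rest it is 50 mm above the bench. Keys sit in a 2 by 2 layout 76 mm apart, in any arrangement; caps stand 20 mm above their flat black bases. x and y axes are the console's.
- key_bar (a joint): how far the bar key is pressed, m: 0 at rest, 0.008 fully down (about 6 N); springs back.
- key_round_top (a point): centre of the top face of the round key of the console: disc of 36 mm diameter, plain white cap. At rest it is 50 mm above the bench. Keys sit in a 2 by 2 layout 76 mm apart, in any arrangement; caps stand 20 mm above their flat black bases. x and y axes are the console's.
- key_round (a joint): how far the round key is pressed, m: 0 at rest, 0.008 fully down (about 6 N); springs back.
- key_cross_top (a point): centre of the top face of the cross key of the console: plus-shaped, 46 mm across, arms 14 mm wide, plain white cap. At rest it is 50 mm above the bench. Keys sit in a 2 by 2 layout 76 mm apart, in any arrangement; caps stand 20 mm above their flat black bases. x and y axes are the console's.
- key_cross (a joint): how far the cross key is pressed, m: 0 at rest, 0.008 fully down (about 6 N); springs back.
- jar: bystander: closed jar, 54 mm diameter, 75 mm high, origin at its underside
- spool: bystander: metal spool on end, 68 mm diameter, 50 mm high, origin at its underside
- meter: bystander: hand-held meter lying flat, 160 x 78 x 34 mm, origin at its underside
Things that resemble listed ones, but are neither listed nor needed, are in the scene too. What is shaped like the holder but blue is not meant.

How it is judged:
On the way, in this order (a step that is already met when the one before it is completed fails the run):
1. the holder is fully home under the microscope, jaw end first, and let go (x of holder in the frame of scope_home between -0.006 and 0.006 m and y of holder in the frame of scope_home between -0.008 and 0.008 m and z of holder in the frame of scope_home between -0.004 and 0.005 m and x of holder_handle in the frame of scope_home below -0.09 m and angle between holder's own z axis and vertical below 0.06 rad and angle between the x axis of holder and the x axis of scope_home, either way round below 0.12 rad and contact force between the fingers and holder below 0.2 N), for 0.2 s.
2. the square key is pressed down, all other keys up (value of joint key_square above 0.005 m and value of joint each of key_bar, key_round, key_cross below 0.002 m and x of holder in the frame of scope_home between -0.006 and 0.006 m and y of holder in the frame of scope_home between -0.008 and 0.008 m and z of holder in the frame of scope_home between -0.004 and 0.005 m and x of holder_handle in the frame of scope_home below -0.09 m and angle between holder's own z axis and vertical below 0.06 rad and angle between the x axis of holder and the x axis of scope_home, either way round below 0.12 rad), for 0.04 s.
3. the bar key is pressed down, all other keys up (value of joint key_bar above 0.005 m and value of joint each of key_square, key_round, key_cross below 0.002 m and x of holder in the frame of scope_home between -0.006 and 0.006 m and y of holder in the frame of scope_home between -0.008 and 0.008 m and z of holder in the frame of scope_home between -0.004 and 0.005 m and x of holder_handle in the frame of scope_home below -0.09 m and angle between holder's own z axis and vertical below 0.06 rad and angle between the x axis of holder and the x axis of scope_home, either way round below 0.12 rad), for 0.04 s.
4. the round key is pressed down, all other keys up (value of joint key_round above 0.005 m and value of joint each of key_square, key_bar, key_cross below 0.002 m and x of holder in the frame of scope_home between -0.006 and 0.006 m and y of holder in the frame of scope_home between -0.008 and 0.008 m and z of holder in the frame of scope_home between -0.004 and 0.005 m and x of holder_handle in the frame of scope_home below -0.09 m and angle between holder's own z axis and vertical below 0.06 rad and angle between the x axis of holder and the x axis of scope_home, either way round below 0.12 rad), for 0.04 s.
At the end, for the whole second after the job is handed in: The holder lies still and flat on the deck between the rails, handle outwards: origin within 6 mm of home along the rails, 8 mm across, 5 mm in height, 0.12 rad in angle. All four keys are up (pressed less than 1.5 mm). A key counts as pressed from 5 of its 8 mm (x of holder in the frame of scope_home between -0.006 and 0.006 m and y of holder in the frame of scope_home between -0.008 and 0.008 m and z of holder in the frame of scope_home between -0.004 and 0.005 m and x of holder_handle in the frame of scope_home below -0.09 m and angle between holder's own z axis and vertical below 0.06 rad and angle between the x axis of holder and the x axis of scope_home, either way round below 0.12 rad and linear speed of holder below 0.02 m/s and value of joint each of key_square, key_bar, key_round, key_cross below 0.0015 m); the robot touches nothing.
It fails at once if the cross-shaped key is pressed (more than 2.5 mm) (value of joint key_cross above 0.0025 m).
It fails at once if two keys are pressed at once (value of joint each of key_square, key_bar above 0.003 m or value of joint each of key_square, key_round above 0.003 m or value of joint each of key_bar, key_round above 0.003 m).
It fails at once if a key is pressed (more than 3 mm) while the holder is not home under the microscope (value of joint any of key_square, key_bar, key_round above 0.003 m and (x of holder in the frame of scope_home below -0.008 m or y of holder in the frame of scope_home above 0.01 m or y of holder in the frame of scope_home below -0.01 m or z of holder in the frame of scope_home above 0.007 m)).
It fails at once if a bystander is moved more than 30 mm or tipped over (distance of any of jar, spool, meter from where it was at the start of the episode above 0.03 m or angle between any of jar, spool, meter's own z axis and vertical above 0.5 rad).
It also fails if it takes over 72 s, if anything falls off the work surface, if the arm or the gripper's body presses on something with over 40 N, if the wrist force passes 120 N, or if a joint passes its speed limit or range.

## Robot

A 7-joint arm with a two-finger parallel gripper is mounted at the origin on the work surface. World frame = base frame: x ahead of the robot, y to its left, z up, the work surface at z = 0. Lengths are in m, angles in rad, forces in N, time in s.
With the tool pointing down it reaches from about 0.4 to 0.875 m from the base axis. Payload 4.4 kg.
Tool frame: the origin (TCP) lies midway between the tips of the shut fingers; the grasp point (between the pads) lies 19 mm behind it; z points along the fingers, y is the line along which they close (so a half turn about z gives the same grasp; the last joint's range is limited). The gripper opens to 85 mm and grips with 20 to 120 N. Pads are 22 mm wide; open, the fingers measure 114 mm over their backs; the gripper's body (76 mm by 85 mm) begins 54 mm behind the grasp point. The pads swing forward as they close: fully open they stand 13 mm farther back than shut.
Start: joints at [1.138, 0.628, 0.038, 1.517, -0.027, 0.996, -0.02], TCP at [0.233, -0.607, 0.231] pointing down, gripper open.
Joint ranges: [-3.06, 3.06], [-0.37, 2.12], [-1.25, 1.32], [0.18, 2.47], [-1.1, 4.24], [0.23, 1.98], [-2.94, 2.94]. Speed limits (rad/s): [2.57, 2.57, 3.14, 3.14, 3.14, 3.14, 3.14].

## Interface

Orientations are given as a unit quaternion [x, y, z, w].
In Python, from rig import env gives the robot as it stands.
- The arm moves only by the tool send_rows, never from a script. Its argument "plan" is one flat list of numbers, 7 for each row, row after row: the shift along the tool's x, y, z as a fraction of full scale, then the turn, a rotation vector about the tool's x, y, z as a fraction of full scale, then the closure, from -1 (fully open) to 1 (shut). A call has 1 to 12 rows; each row shifts and turns the commanded pose from where the row before left it, along the tool's axes as they then stand; what a row does not reach is not made up. Full scale, the value 1, is 0.04 m for a shift and 0.12 rad for a turn. A row lasts 1/12 s, in which the tool goes at most 41.7 mm and 7.16 degrees, less where a joint would pass 70% of its speed; a pose out of reach is approached as far as the arm can. A call with a number of a shift or a turn outside -1 to 1 is refused whole. A call with a gripper value outside its range is refused whole. The fingers move at their own pace and stop on an object; "squeeze" is the grip in N (left out, the last holds). Time passes only in rows, so rows that do not move let the fingers close. It gives the time, the measured TCP pose, the force, the opening and the grip force at its end, in the units of the state.
- env.get_state(): the state, without advancing time (a new reading comes with each control period).
- env.get_image(name): name is "side" or "top"; returns (picture, depth): 420x560x3 uint8, red, green, blue; 420x560 float32, m along the optical axis (not along the pixel's ray), 0 where there is no reading.
- env.camera_info(name): a dict with "K" (3x3 intrinsics, pixels), "view" (4x4, takes a point from world to camera coordinates). Camera axes: x right, y down, z forward; pixel columns grow to the right and rows downward; lengths in m; the calibration is good to about 2 mm. A picture is of the moment at which its call begins. camera_info takes no time and is no camera call.
- env.close_job(): hands the job in; it is judged then, once.
Trained networks look in the newest picture that a camera, given by its name, has taken for a name from the list of things; names that differ only in an ending like _2 or _b are one class to them, and where a whole thing is asked for, a point or a joint stands for the part that bears it (a point fixed in the world has none). Each returns a list of dicts, best first, with "confidence" (0 to 1); they miss things now and then, are a little off and sometimes report something else, mostly with a low value. They report only what shows in the picture. A call takes as long as a camera call. They do not tell look-alikes from the thing itself.
- env.look_for(camera, label): "point" ([column, row] in pixels, amid what is visible of it).
- env.masks_of(camera, label): "mask" (420x560 bool, what is visible of it) and "point" ([column, row] in pixels, amid what is visible of it).
- env.spot_point(camera, label): "point" ([column, row] in pixels: a listed point, or the origin of a listed thing).
The state is a dict: "time": time; "qpos": joint angles; "dq": joint speeds; "joint_efforts": joint torques, N m; "tool_pos": TCP position; "tool_rot": TCP orientation; "force": force on the tool from outside, world axes, zero at the start; "ft_torque": the same for the moment, N m; "width": finger opening in m; "grasp_force": force on a finger pad.
Only numpy, scipy, OpenCV 4.12 (cv2) and the standard library are available. Lean on these libraries where they do the work, as an engineer would, in place of code of your own. Each camera call takes 0.05 s, during which the arm holds its last target. There are 200 camera calls.

## Working session

There is one attempt and no reset: what is moved stays moved. The work goes in short steps, Python scripts to look and compute and a tool call to move; the robot and the scene stay as the last step left them, time stands still between calls to the robot, and variables do not carry over. Pictures are saved under pics/ and viewed, at most 10 in all, crops included, and the job is handed in when it is done.

Besides the shell and the picture viewer there is one more tool, called after "Emit:" as name(argument=value, ...) on one line, values as JSON. send_rows: Moves the arm, as the interface text tells. Its arguments: {"type":"object","properties":{"plan":{"type":"array","items":{"type":"number"}},"squeeze":{"type":"number"}},"required":["plan"]}

```bash
mkdir -p pics; ls; cat > h.py <<'E'
import numpy as np, cv2
from rig import env
def grab(cam,fn=None):
    im,d=env.get_image(cam)
    if fn: cv2.imwrite('pics/'+fn,im[:,:,::-1])
    return im,d
def world(cam,px,d=None,z=None):
    I=env.camera_info(cam);K=np.array(I['K']);V=np.array(I['view'])
    px=np.atleast_2d(px).astype(float)
    r=np.c_[(px[:,0]-K[0,2])/K[0,0],(px[:,1]-K[1,2])/K[1,1],np.ones(len(px))]
    R=V[:3,:3];t=V[:3,3]
    if z is None: return (r*np.atleast_1d(d)[:,None]-t)@R
    o=-R.T@t; w=r@R
    return o+w*((z-o[2])/w[:,2])[:,None]
def cloud(cam,d):
    v,u=np.mgrid[:420,:560]
    return world(cam,np.c_[u.ravel(),v.ravel()],d.ravel()).reshape(420,560,3)
E
python3 - <<'E'
from h import *
np.set_printoptions(precision=3,suppress=True)
for c in('top','side'):
    im,d=grab(c,c+'0.png');P=cloud(c,d)
    for n in ['holder','holder_jaw','riser','scope_home','microscope','console','key_square_top','key_bar_top','key_round_top','key_cross_top','jar','spool','meter']:
        for r in env.spot_point(c,n)[:3]:
            u,v=np.round(r['point']).astype(int)
            print(c,n,round(r['confidence'],2),u,v,P[v,u] if 0<=v<420 and 0<=u<560 else '')
print(env.get_state())
E
```

```text
pics
top holder 0.74 112 248 [0.446 0.559 0.01 ]
top holder 0.58 226 248 [0.472 0.238 0.013]
top holder_jaw 0.95 242 242 [0.488 0.191 0.046]
top holder_jaw 0.81 106 261 [0.408 0.568 0.013]
top riser 0.77 194 241 [0.471 0.307 0.116]
top scope_home 0.89 320 189 [ 0.624 -0.004  0.157]
top microscope 0.78 320 192 [ 0.652 -0.014  0.027]
top console 0.88 438 258 [ 0.492 -0.351  0.023]
top key_square_top 0.67 428 272 [ 0.448 -0.315  0.047]
top key_bar_top 0.7 428 247 [ 0.516 -0.314  0.048]
top key_round_top 0.71 456 243 [ 0.533 -0.389  0.05 ]
top key_cross_top 0.72 462 272 [ 0.455 -0.405  0.05 ]
top jar 0.8 358 275 [ 0.423 -0.124  0.073]
top spool 0.93 376 178 [ 0.701 -0.168  0.046]
top spool 0.18 460 242 [ 0.537 -0.402  0.047]
top meter 0.93 213 172 [0.685 0.296 0.034]
side holder 0.94 235 272 [0.415 0.307 0.114]
side holder 0.8 142 358 [0.437 0.561 0.014]
side holder_jaw 0.62 255 250 [0.511 0.163 0.   ]
side holder_jaw 0.57 151 359 [0.402 0.551 0.047]
side riser 0.98 210 289 [0.416 0.378 0.114]
side scope_home 0.78 260 191 [ 0.671 -0.003  0.026]
side scope_home 0.23 354 168 [ 0.522 -0.296
[... 240 characters left out ...]
264 199 [0.633 0.015 0.026]
side key_cross_top 0.66 386 166 [ 0.456 -0.385  0.05 ]
side jar 0.78 339 213 [ 0.427 -0.103  0.031]
side spool 0.6 290 171 [ 0.686 -0.157  0.019]
side meter 0.59 170 239 [0.678 0.33  0.038]
{'time': 1.4, 'qpos': array([ 1.138,  0.628,  0.039,  1.517, -0.027,  0.996, -0.02 ]), 'dq': array([ 0.002, -0.   ,  0.001,  0.001,  0.002, -0.   ,  0.001]), 'joint_efforts': array([ -0.   , -56.327,   1.226, -19.378,   0.011,   0.002,   0.   ]), 'tool_pos': array([ 0.233, -0.607,  0.231]), 'tool_rot': array([ 0.983,  0.182,  0.   , -0.   ]), 'force': array([ 0.347, -0.024, -0.186]), 'ft_torque': array([ 0.01 , -0.038,  0.03 ]), 'grasp_force': 0.0, 'width': 0.08523385017400727}
```

View pics/top0.png

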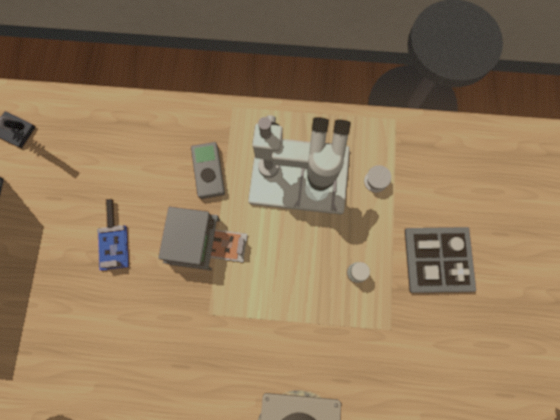

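View pics/side0.png

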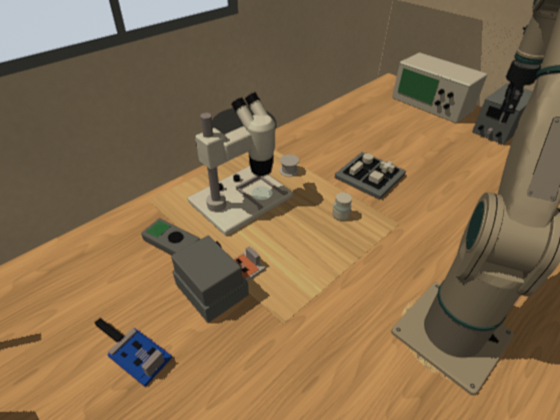

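The top view shows the copper holder's jaw end at (242,245), sticking out of the riser (190,238) toward image right (world −y). The blue decoy is at (112,248). The microscope deck opens toward the robot. On the console, the bar key is at (428,245), round at (457,243), square at (431,272) and cross at (460,272). Next I'll fit the poses.

```bash
cat >> h.py <<'E'
def rect(P,m):
    r=cv2.minAreaRect((P[m][:,:2]*1000).astype(np.float32)); return np.round(r[0],1),np.round(r[1],1),round(r[2],2)
def big(m):
    n,l,s,c=cv2.connectedComponentsWithStats(m.astype(np.uint8),connectivity=8)
    return l==1+np.argmax(s[1:,4])
E
python3 - <<'E'
from h import *
np.set_printoptions(precision=4,suppress=True)
for c in('top','side'):
    im,d=grab(c);P=cloud(c,d);x,y,z=P[...,0],P[...,1],P[...,2];ok=d>0
    def show(n,m):
        m=big(m); print(c,n,m.sum(),*rect(P,m),'mean',P[m].mean(0))
    show('riser',ok&(z>.108)&(z<.128)&(y>.2)&(y<.42)&(x<.6)&(x>.35))
    show('deck',ok&(z>.018)&(z<.038)&(y>-.12)&(y<.26)&(x<.9)&(x>.52))
    show('console',ok&(z>.014)&(z<.06)&(y<-.2)&(y>-.5)&(x<.65)&(x>.35))
    show('holder',ok&(z>.006)&(z<.06)&(y<.25)&(y>.13)&(x<.56)&(x>.4))
    show('jaw',ok&(z>.038)&(z<.056)&(y<.22)&(y>.13)&(x<.56)&(x>.4))
    show('jar',ok&(z>.06)&(z<.09)&(y<-.05)&(y>-.2)&(x<.5)&(x>.35))
    k=ok&(z>.042)&(z<.058)&(y<-.2)&(y>-.5)&(x<.65)&(x>.35)
    n,l,s,ce=cv2.connectedComponentsWithStats(k.astype(np.uint8))
    for i in range(1,n):
        if s[i,4]>15: print('key',s[i,4],rect(P,l==i),P[l==i].mean(0))
    b=ok&(z>.028)&(z<.045)&(y>-.12)&(y<.2)&(x<.8)&(x>.52)
    n,l,s,ce=cv2.connectedComponentsWithStats(b.astype(np.uint8))
    for i in range(1,n):
        if s[i,4]>15: print('rail?',s[i,4],ce[i],rect(P,l==i))
    crop={'top':(180,270,180,360),'side':(130,290,180,300)}[c]
    a=im[crop[0]:crop[1],crop[2]:crop[3],::-1]; cv2.imwrite(f'pics/{c}1.png',cv2.resize(a,None,fx=4,fy=4,interpolation=2)[:600,:800])
E
```

```text
top riser 2291 [485.  336.4] [111.2 140.3] 87.41 mean [0.4835 0.3354 0.1162]
top deck 3194 [701.7  50. ] [274.5 203.2] 88.31 mean [0.6549 0.0524 0.024 ]
top console 4214 [ 489.9 -357.7] [180.1 182.5] 5.76 mean [ 0.4868 -0.3533  0.0283]
top holder 639 [479.5 218.7] [64.8 80. ] 87.06 mean [0.4787 0.2176 0.0175]
top jaw 86 [478.6 196.4] [13.9 43. ] 86.27 mean [0.4784 0.1961 0.0464]
top jar 273 [ 433.1 -128. ] [46.  46.4] 72.0 mean [ 0.4328 -0.1277  0.0732]
key 139 (array([ 530.6, -391.4]), array([33.2, 35.6]), 6.79) [ 0.531  -0.3902  0.0486]
key 147 (array([ 524.1, -315.7]), array([17.4, 57.9]), 4.91) [ 0.5239 -0.315   0.0487]
key 173 (array([ 456.3, -398.9]), array([39.5, 40.5]), 49.87) [ 0.4549 -0.3978  0.0487]
key 175 (array([ 449.2, -323.9]), array([33.3, 35.6]), 7.03) [ 0.4488 -0.3225  0.0486]
rail? 118 [299.3814 189.2881] (array([659.2,  43.6]), array([ 15.5, 110.9]), 83.33)
rail? 33 [267.7879 175.4848] (array([688.6, 137.6]), array([16.1, 51.4]), 5.67)
rail? 91 [333.2418 197.3187] (array([642.8, -52.7]), array([87.9, 14.4]), 2.78)
side riser 2226 [485.4 339.7] [110.  141.7] 87.18
[... 385 characters left out ...]
ean [ 0.4321 -0.1213  0.0717]
key 58 (array([ 533.2, -387.7]), array([33.7, 34.5]), 75.98) [ 0.5314 -0.3856  0.0479]
key 78 (array([ 457.5, -397. ]), array([41.9, 44. ]), 47.89) [ 0.4554 -0.3943  0.0481]
key 67 (array([ 524.5, -313.6]), array([20., 61.]), 5.02) [ 0.5239 -0.3093  0.0485]
key 84 (array([ 449.8, -319.5]), array([35.8, 34.9]), 7.34) [ 0.4484 -0.318   0.0482]
rail? 44 [236.1818 177.8182] (array([767. ,  17.6]), array([21.2, 24.2]), 45.92)
rail? 271 [256.8487 188.8672] (array([669.7,  -3. ]), array([121.5, 132.2]), 86.47)
rail? 26 [220.5769 186.3077] (array([767.9,  81. ]), array([ 9.6, 25. ]), 52.04)
rail? 75 [216.4    207.9467] (array([696.1, 151.3]), array([58.8, 28. ]), 60.66)
```

View pics/top1.png

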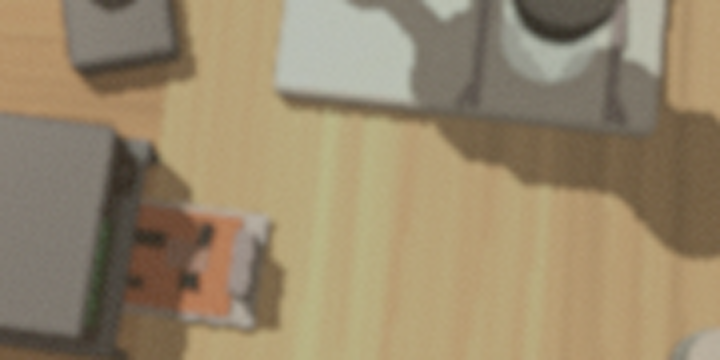

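```bash
cat >> h.py <<'E'
from scipy.spatial.transform import Rotation as Ro
def pose():
    s=env.get_state(); return np.array(s['tool_pos']),Ro.from_quat(s['tool_rot']),s
def down(psi): # tool straight down, tool x heading psi (deg)
    a=np.deg2rad(psi); return Ro.from_matrix(np.array([[np.cos(a),np.sin(a),0],[np.sin(a),-np.cos(a),0],[0,0,-1]]).T.T)
def plan(wps,start=None):
    p,R,s=pose()
    if start is not None: p,R=np.array(start[:3]),down(start[3])
    out=[]
    for x,y,z,psi,n,g in wps:
        T=np.array([x,y,z]);RT=down(psi)
        for k in range(n,0,-1):
            sh=np.round(R.inv().apply((T-p)/k)/.04,2); tu=np.round((R.inv()*RT).as_rotvec()/k/.12,2)
            if np.abs(np.r_[sh,tu]).max()>1: print('TOO BIG',sh,tu)
            out.append(list(sh)+list(tu)+[g])
            p=p+R.apply(sh*.04);R=R*Ro.from_rotvec(tu*.12)
    out=[[v+0. for v in map(float,r)] for r in out]
    for i in range(0,len(out),12): print(', '.join(f'{v:g}' for r in out[i:i+12] for v in r));print()
    return out
def st():
    p,R,s=pose(); x=R.as_matrix()[:,0]; print('t',round(s['time'],2),'tcp',np.round(p,4),'psi',round(np.degrees(np.arctan2(x[1],x[0])),2),'tilt',np.round(R.as_matrix()[:,2],3),'F',np.round(s['force'],1),'w',round(s['width'],4),'g',round(s['grasp_force'],1),'q',np.round(s['qpos'],2))
E
python3 - <<'E'
from h import *
st()
plan([(.47,-.2,.2,40,14,-1),(.479,.198,.15,87,14,-1)])
E
```

```text
t 1.5 tcp [ 0.2332 -0.6068  0.2313] psi 21.02 tilt [ 0.  0. -1.] F [ 0.2 -0.3  0.8] w 0.0852 g 0.0 q [ 1.14  0.63  0.04  1.52 -0.03  1.   -0.02]
0.66, -0.53, 0.06, 0, 0, -0.2, -1, 0.67, -0.51, 0.06, 0, 0, -0.2, -1, 0.68, -0.49, 0.06, 0, 0, -0.2, -1, 0.69, -0.48, 0.05, 0, 0, -0.2, -1, 0.7, -0.46, 0.06, 0, 0, -0.2, -1, 0.71, -0.44, 0.05, 0, 0, -0.2, -1, 0.72, -0.43, 0.06, 0, 0, -0.2, -1, 0.73, -0.41, 0.05, 0, 0, -0.19, -1, 0.74, -0.39, 0.06, 0, 0, -0.2, -1, 0.75, -0.38, 0.05, 0, 0, -0.19, -1, 0.76, -0.36, 0.06, 0, 0, -0.2, -1, 0.77, -0.34, 0.05, 0, 0, -0.19, -1

0.78, -0.32, 0.06, 0, 0, -0.2, -1, 0.79, -0.3, 0.05, 0, 0, -0.19, -1, 0.47, -0.53, 0.09, 0, 0, -0.49, -1, 0.5, -0.51, 0.09, 0, 0, -0.49, -1, 0.53, -0.48, 0.09, 0, 0, -0.49, -1, 0.56, -0.44, 0.09, 0, 0, -0.49, -1, 0.58, -0.41, 0.09, 0, 0, -0.49, -1, 0.6, -0.37, 0.09, 0, 0, -0.49, -1, 0.62, -0.34, 0.09, 0, 0, -0.49, -1, 0.64, -0.3, 0.09, 0, 0, -0.49, -1, 0.66, -0.26, 0.09, 0, 0, -0.49, -1, 0.68, -0.22, 0.09, 0, 0, -0.49, -1

0.69, -0.19, 0.09, 0, 0, -0.48, -1, 0.7, -0.14, 0.09, 0, 0, -0.49, -1, 0.7, -0.11, 0.09, 0, 0, -0.48, -1, 0.71, -0.06, 0.08, 0, 0, -0.49, -1
```

Emit:
send_rows(plan=[0.66,-0.53,0.06,0,0,-0.2,-1,0.67,-0.51,0.06,0,0,-0.2,-1,0.68,-0.49,0.06,0,0,-0.2,-1,0.69,-0.48,0.05,0,0,-0.2,-1,0.7,-0.46,0.06,0,0,-0.2,-1,0.71,-0.44,0.05,0,0,-0.2,-1,0.72,-0.43,0.06,0,0,-0.2,-1,0.73,-0.41,0.05,0,0,-0.19,-1,0.74,-0.39,0.06,0,0,-0.2,-1,0.75,-0.38,0.05,0,0,-0.19,-1,0.76,-0.36,0.06,0,0,-0.2,-1,0.77,-0.34,0.05,0,0,-0.19,-1])

```text
time: 2.5
tool_pos: [0.4362, -0.2569, 0.2047]
tool_rot: [0.947, 0.32, 0.0, 0.0]
force: [-0.6, 0.2, 0.2]
width: 0.0855
grasp_force: 0.0
```

Emit:
send_rows(plan=[0.78,-0.32,0.06,0,0,-0.2,-1,0.79,-0.3,0.05,0,0,-0.19,-1,0.47,-0.53,0.09,0,0,-0.49,-1,0.5,-0.51,0.09,0,0,-0.49,-1,0.53,-0.48,0.09,0,0,-0.49,-1,0.56,-0.44,0.09,0,0,-0.49,-1,0.58,-0.41,0.09,0,0,-0.49,-1,0.6,-0.37,0.09,0,0,-0.49,-1,0.62,-0.34,0.09,0,0,-0.49,-1,0.64,-0.3,0.09,0,0,-0.49,-1,0.66,-0.26,0.09,0,0,-0.49,-1,0.68,-0.22,0.09,0,0,-0.49,-1])

```text
time: 3.5
tool_pos: [0.4768, 0.0853, 0.1642]
tool_rot: [0.8, 0.601, 0.0, 0.0]
force: [0.5, -0.2, -0.9]
width: 0.0853
grasp_force: 0.0
```

Emit:
send_rows(plan=[0.69,-0.19,0.09,0,0,-0.48,-1,0.7,-0.14,0.09,0,0,-0.49,-1,0.7,-0.11,0.09,0,0,-0.48,-1,0.71,-0.06,0.08,0,0,-0.49,-1])

```text
time: 3.83
tool_pos: [0.4791, 0.1994, 0.1501]
tool_rot: [0.724, 0.689, 0.0, 0.0]
force: [0.1, -0.9, -0.8]
width: 0.0856
grasp_force: 0.0
```

```bash
python3 - <<'E'
from h import *
st()
plan([(.479,.198,.06,87,5,-1),(.479,.198,.013,87,5,-1),(.479,.198,.013,87,2,-1)])
im,d=grab('side')
a=im[200:320,150:310,::-1]; cv2.imwrite('pics/side2.png',cv2.resize(a,None,fx=5,fy=5,interpolation=2))
E
```

```text
t 3.83 tcp [0.4791 0.1994 0.1501] psi 87.18 tilt [ 0. -0. -1.] F [ 0.1 -0.9 -0.8] w 0.0856 g 0.0 q [-0.27  0.57 -0.26  1.96  0.24  0.64 -0.73]
-0.01, 0, 0.45, 0, 0, 0.01, -1, -0.01, 0, 0.45, 0, 0, 0, -1, 0, 0, 0.45, 0, 0, 0.01, -1, -0.01, 0, 0.45, 0, 0, 0, -1, 0, 0, 0.45, 0, 0, 0.01, -1, 0, 0, 0.24, 0, 0, 0, -1, 0, 0, 0.23, 0, 0, 0, -1, 0, 0, 0.24, 0, 0, 0, -1, 0, 0, 0.23, 0, 0, 0, -1, 0, 0, 0.24, 0, 0, 0, -1, 0, 0, 0, 0, 0, 0, -1, 0, 0, 0, 0, 0, 0, -1
```

View pics/side2.png

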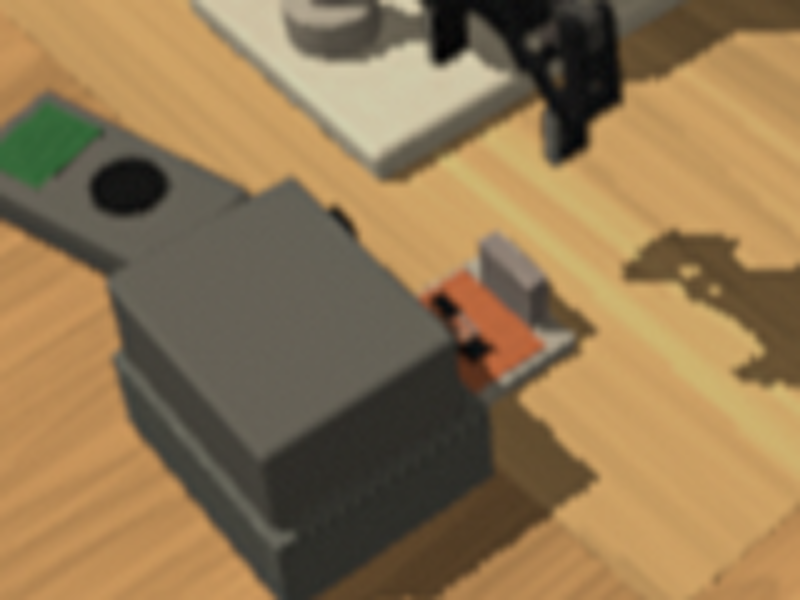

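The open fingers are above and beyond the jaw, which is at crop (515,275). The riser front is clear of the gripper, so I'll descend and close.

Emit:
send_rows(plan=[-0.02,0,0.45,0,0,0.02,-1,0,0,0.45,0,0,0,-1,0,0,0.45,0,0,0,-1,0,0,0.45,0,0,0,-1,0,0,0.45,0,0,0,-1,0,0,0.24,0,0,0,-1,0,0,0.23,0,0,0,-1,0,0,0.24,0,0,0,-1,0,0,0.23,0,0,0,-1,0,0,0.24,0,0,0,-1,0,0,0,0,0,0,-1])

```text
time: 4.8
tool_pos: [0.4784, 0.1969, 0.0115]
tool_rot: [0.726, 0.688, -0.001, -0.0]
force: [0.4, 0.5, 0.1]
width: 0.0856
grasp_force: 0.0
```

Emit:
send_rows(plan=[0,0,0,0,0,0,1,0,0,0,0,0,0,1,0,0,0,0,0,0,1,0,0,0,0,0,0,1,0,0,0,0,0,0,1,0,0,0,0,0,0,1,0,0,0,0,0,0,1,0,0,0,0,0,0,1], squeeze=40)

```text
time: 5.47
tool_pos: [0.4797, 0.1974, 0.0137]
tool_rot: [0.726, 0.687, 0.001, 0.0]
force: [-0.6, -0.3, 5.9]
width: 0.0435
grasp_force: 41.5
```

```bash
python3 - <<'E'
from h import *
st()
p,R,s=pose()
plan([(p[0]-.047*.17,p[1]-.17,p[2]+.001,87.2,12,1)])
E
```

```text
t 5.47 tcp [0.4797 0.1974 0.0137] psi 86.86 tilt [ 0.001  0.001 -1.   ] F [-0.6 -0.3  5.9] w 0.0435 g 41.5 q [-0.35  0.8  -0.15  2.03  0.33  0.33 -0.82]
-0.35, 0, 0, 0, 0, 0, 1, -0.35, 0, 0, 0, 0, 0, 1, -0.36, 0, 0, 0, 0, 0, 1, -0.35, 0, 0, 0, 0, -0.01, 1, -0.36, 0, 0, 0, 0, 0, 1, -0.35, 0, 0, 0, 0, -0.01, 1, -0.36, 0, 0, 0, 0, 0, 1, -0.35, 0.01, -0.01, 0, 0, -0.01, 1, -0.36, 0, 0, 0, 0, 0, 1, -0.35, 0.01, -0.01, 0, 0, -0.01, 1, -0.36, 0, 0, 0.01, 0, 0, 1, -0.35, 0, -0.01, 0, -0.01, -0.01, 1
```

Emit:
send_rows(plan=[-0.35,0,-0.03,0,0,0,1,-0.35,0,0,0,0,0,1,-0.36,0,0,0,0,0,1,-0.35,0,0,0,0,0,1,-0.36,0,0,0,0,0,1,-0.35,0,0,0,0,0,1,-0.36,0,0,0,0,0,1,-0.35,0,0,0,0,0,1,-0.36,0,0,0,0,0,1,-0.35,0,0,0,0,0,1,-0.36,0,0,0,0,0,1,-0.35,0,0,0,0,0,1])

```text
time: 6.47
tool_pos: [0.4687, 0.025, 0.0139]
tool_rot: [0.727, 0.687, -0.001, -0.0]
force: [-0.0, 0.9, -1.9]
width: 0.0436
grasp_force: 41.3
```

```bash
python3 - <<'E'
from h import *
st()
p,R,s=pose()
plan([(p[0],p[1],p[2],86.9,5,-1),(p[0],p[1],.12,87,5,-1),(p[0]+.047*.162,p[1]+.162,.12,87.2,6,-1)])
E
```

```text
t 6.47 tcp [0.4687 0.025  0.0139] psi 86.8 tilt [-0.001 -0.001 -1.   ] F [-0.   0.9 -1.9] w 0.0436 g 41.3 q [ 0.    0.77 -0.17  2.16  0.5   0.25 -0.67]
0, 0, 0, 0, 0, 0, -1, 0, 0, 0, 0, 0, 0, -1, 0, 0, 0, 0, 0, 0, -1, 0, 0, 0, -0.01, 0, -0.01, -1, 0, 0, 0, 0, 0.01, 0, -1, 0, 0, -0.53, 0, 0, 0, -1, 0, 0, -0.53, 0, 0, 0, -1, 0, 0, -0.53, 0, 0, -0.01, -1, 0, 0, -0.53, 0, 0, 0, -1, 0, 0, -0.53, 0, 0, -0.01, -1, 0.68, 0, 0, 0, 0, 0, -1, 0.68, 0, 0, 0, 0, -0.01, -1

0.67, 0, 0, 0, 0, 0, -1, 0.68, -0.01, 0, 0, 0, -0.01, -1, 0.67, 0, 0, 0, 0, 0, -1, 0.68, -0.01, 0, 0, 0, -0.01, -1
```

Emit:
send_rows(plan=[0,0,0,0,0,0,-1,0,0,0,0,0,0,-1,0,0,0,0,0,0,-1,0,0,0,0,0,0,-1,0,0,0,0,0,0,-1,0,0,-0.53,0,0,0,-1,0,0,-0.53,0,0,0,-1,0,0,-0.53,0,0,0,-1,0,0,-0.53,0,0,0,-1,0,0,-0.53,0,0,0,-1,0.68,0,0,0,0,0,-1,0.68,0,0,0,0,0,-1])

```text
time: 7.47
tool_pos: [0.4738, 0.0812, 0.1215]
tool_rot: [0.727, 0.686, 0.001, 0.001]
force: [0.3, 0.6, -0.7]
width: 0.0855
grasp_force: 0.0
```

Emit:
send_rows(plan=[0.67,0,0,0,0,0,-1,0.68,0,0,0,0,0,-1,0.67,0,0,0,0,0,-1,0.68,0,0,0,0,0,-1])

```text
time: 7.8
tool_pos: [0.4782, 0.1915, 0.1202]
tool_rot: [0.726, 0.688, -0.0, -0.0]
force: [0.6, 0.1, 1.1]
width: 0.0854
grasp_force: 0.0
```

```bash
python3 - <<'E'
from h import *
st()
for c in('top','side'):
    im,d=grab(c);P=cloud(c,d);x,y,z=P[...,0],P[...,1],P[...,2];ok=d>0
    b=ok&(y<.26)&(y>-.03)&(x<.56)&(x>.4)
    for n,m in(('plate',b&(z>.006)&(z<.06)&(y<.14)),('jaw',b&(z>.038)&(z<.056)&(y<.1)),('hand',b&(im.max(2)<70)&(z>.012)&(z<.045)&(y>.13))):
        if m.sum()>10: m=big(m);print(c,n,m.sum(),*rect(P,m),P[m].mean(0).round(4))
    if c=='side': cv2.imwrite('pics/side3.png',cv2.resize(im[180:320,150:330,::-1],None,fx=4,fy=4,interpolation=2))
    for r in env.spot_point(c,'holder_handle')[:2]+env.spot_point(c,'holder')[:2]:
        u,v=np.round(r['point']).astype(int);print(r['confidence'],u,v,P[v,u].round(3),world(c,[r['point']],z=.022).round(3))
E
```

```text
t 7.8 tcp [0.4782 0.1915 0.1202] psi 86.96 tilt [-0.  0. -1.] F [0.6 0.1 1.1] w 0.0854 g 0.0 q [-0.21  0.62 -0.33  1.99  0.35  0.59 -0.83]
top plate 104 [485.2  16. ] [54.5 25. ] 20.86 [0.4858 0.0193 0.0275]
top jaw 48 [471.   18.5] [30.3 13.5] 3.31 [0.4736 0.0179 0.0464]
0.6 110 209 [0.555 0.578 0.023] [[0.555 0.58  0.022]]
0.72 112 248 [0.446 0.557 0.015] [[0.444 0.555 0.022]]
side plate 976 [470.4  76.1] [125.2  81.9] 86.54 [0.4661 0.0713 0.0173]
side jaw 80 [466.8  22.7] [16.1 45.4] 88.92 [0.4654 0.024  0.0453]
side hand 201 [476.5 170.6] [82.6 19.7] 84.51 [0.4745 0.1716 0.023 ]
0.93 105 327 [0.553 0.586 0.027] [[0.557 0.585 0.022]]
0.68 260 254 [0.474 0.176 0.024] [[0.476 0.177 0.022]]
0.96 286 238 [0.476 0.074 0.012] [[0.471 0.079 0.022]]
0.71 138 357 [0.445 0.566 0.013] [[0.44  0.565 0.022]]
```

View pics/side3.png

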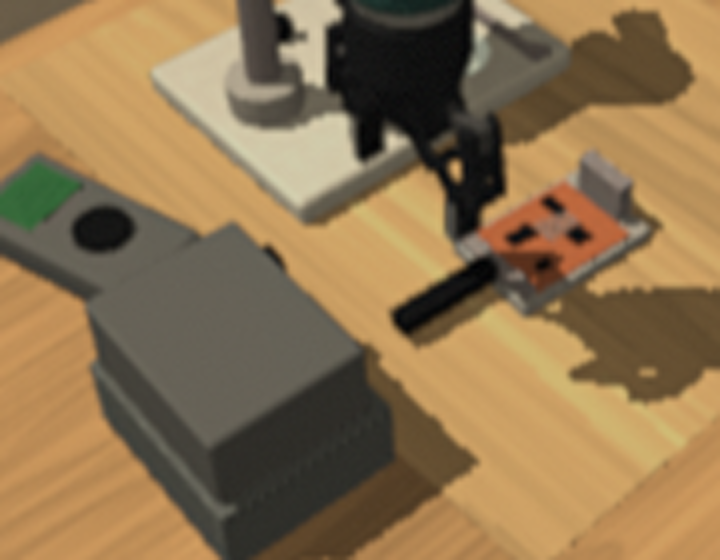

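The holder is fully out and flat. Its handle spans crop (400,320)–(490,265) and is clear of the riser. Now I'll grip the handle at about (0.4775, 0.186).

```bash
python3 - <<'E'
from h import *
plan([(.4775,.186,.05,86.6,4,-1),(.4775,.186,.0035,86.6,5,-1),(.4775,.186,.0035,86.6,2,-1)])
E
```

```text
-0.01, 0, 0.44, 0, 0, 0.01, -1, -0.02, 0, 0.44, 0, 0, 0.01, -1, -0.01, -0.01, 0.43, 0, 0.01, 0.01, -1, -0.02, 0, 0.44, -0.01, 0, 0.01, -1, 0, 0, 0.23, 0, 0, 0, -1, 0, 0, 0.23, 0, 0, 0, -1, 0, 0, 0.23, 0, 0, 0, -1, 0, 0, 0.24, 0, 0, 0, -1, 0, 0, 0.23, 0, 0, 0, -1, 0, 0, 0, 0, 0, 0, -1, 0, 0, 0, 0, 0, 0, -1
```

Emit:
send_rows(plan=[-0.02,0,0.44,0,0,0.02,-1,-0.02,0,0.44,0,0,0.02,-1,-0.02,0,0.43,0,0,0,-1,-0.02,0,0.44,0,0,0,-1,0,0,0.23,0,0,0,-1,0,0,0.23,0,0,0,-1,0,0,0.23,0,0,0,-1,0,0,0.23,0,0,0,-1,0,0,0.23,0,0,0,-1,0,0,0,0,0,0,-1,0,0,0,0,0,0,-1])

```text
time: 9.02
tool_pos: [0.4782, 0.1864, 0.0038]
tool_rot: [0.728, 0.686, -0.0, -0.0]
force: [1.4, 0.5, 0.2]
width: 0.0854
grasp_force: 0.0
```

Emit:
send_rows(plan=[0,0,0,0,0,0,1,0,0,0,0,0,0,1,0,0,0,0,0,0,1,0,0,0,0,0,0,1,0,0,0,0,0,0,1,0,0,0,0,0,0,1,0,0,0,0,0,0,1,0,0,0,0,0,0,1,0,0,0,0,0,0,1,0,0,0,0,0,0,1], squeeze=100)

```text
time: 9.85
tool_pos: [0.4787, 0.1866, 0.0044]
tool_rot: [0.728, 0.686, 0.0, 0.0]
force: [-0.3, 0.1, 6.1]
width: 0.0161
grasp_force: 97.9
```

```bash
python3 - <<'E'
from h import *
st()
p,R,s=pose()
plan([(p[0],p[1],p[2]+.05,86.7,6,1)])
E
```

```text
t 9.85 tcp [0.4787 0.1866 0.0044] psi 86.61 tilt [ 0.001  0.    -1.   ] F [-0.3  0.1  6.1] w 0.0161 g 97.9 q [-0.3   0.82 -0.19  2.04  0.45  0.32 -0.92]
0, 0, -0.21, 0, 0, 0, 1, 0, 0, -0.21, 0, 0, 0, 1, 0, 0, -0.21, 0, 0, 0, 1, 0, 0, -0.21, 0, 0, 0, 1, 0, 0, -0.2, 0, 0, -0.01, 1, 0, 0, -0.21, 0.01, 0, 0, 1
```

Emit:
send_rows(plan=[0,0,-0.21,0,0,0,1,0,0,-0.21,0,0,0,1,0,0,-0.21,0,0,0,1,0,0,-0.21,0,0,0,1,0,0,-0.2,0,0,0,1,0,0,-0.21,0,0,0,1,0,0,0,0,0,0,1,0,0,0,0,0,0,1])

```text
time: 10.52
tool_pos: [0.4789, 0.1865, 0.0548]
tool_rot: [0.728, 0.686, 0.001, 0.0]
force: [0.2, 0.0, -2.7]
width: 0.016
grasp_force: 97.9
```

```bash
cat > tilt.py <<'E'
from h import *
def tilt(c='side',fn=None):
    # fit plane of the orange board
    im,d=grab(c,fn);P=cloud(c,d);h=cv2.cvtColor(im,cv2.COLOR_RGB2HSV)
    m=(d>0)&(P[...,2]>.012)&(P[...,2]<.12)&(P[...,0]<.8)&(P[...,0]>.35)&(abs(P[...,1])<.22)
    m&=(h[...,0]<14)&(h[...,1]>130)&(h[...,2]>70)
    m=big(cv2.morphologyEx(m.astype(np.uint8),cv2.MORPH_OPEN,np.ones((2,2))))
    Q=P[m];A=np.c_[Q[:,:2]-Q[:,:2].mean(0),np.ones(len(Q))]
    co,*_=np.linalg.lstsq(A,Q[:,2],rcond=None)
    print(c,'board n',m.sum(),'mean',Q.mean(0).round(4),'slope dz/dx,dz/dy',co[:2].round(3),'rect',*rect(P,m))
E
python3 - <<'E'
from tilt import *
st(); tilt(); tilt('top')
E
```

```text
t 10.52 tcp [0.4789 0.1865 0.0548] psi 86.59 tilt [ 0.001  0.001 -1.   ] F [ 0.2  0.  -2.7] w 0.016 g 97.9 q [-0.25  0.73 -0.26  2.03  0.42  0.43 -0.89]
side board n 441 mean [0.4621 0.0769 0.0675] slope dz/dx,dz/dy [-0.701  0.563] rect [244.2 350.6] [100.2 816.3] 38.76Traceback (most recent call last):
  File "<stdin>", line 2, in <module>
  File "tilt.py", line 7, in tilt
    m=big(cv2.morphologyEx(m.astype(np.uint8),cv2.MORPH_OPEN,np.ones((2,2))))
  File "h.py", line 22, in big
    return l==1+np.argmax(s[1:,4])
                ~~~~~~~~~^^^^^^^^^
    return _wrapfunc(a, 'argmax', axis=axis, out=out, **kwds)
    return bound(*args, **kwds)
ValueError: attempt to get argmax of an empty sequence
```

```bash
sed -i 's/m=big(cv2.*/m=big(m)/' tilt.py
python3 - <<'E'
from tilt import *
tilt()
E
```

```text
side board n 446 mean [0.4697 0.0714 0.0616] slope dz/dx,dz/dy [0.003 0.018] rect [472.4  70.1] [87.  73.8] 85.97
```

```bash
python3 - <<'E'
from h import *
plan([(.43,.13,.072,178.1,20,1),(.433,.005,.055,178.1,8,1)])
E
```

```text
-0.07, -0.06, -0.02, 0, 0, -0.67, 1, -0.07, -0.06, -0.02, 0, 0, -0.67, 1, -0.06, -0.07, -0.02, 0, 0, -0.66, 1, -0.06, -0.07, -0.02, 0, 0, -0.67, 1, -0.05, -0.08, -0.02, 0, 0, -0.66, 1, -0.05, -0.08, -0.02, 0, 0, -0.67, 1, -0.04, -0.08, -0.02, 0, 0, -0.66, 1, -0.03, -0.09, -0.02, 0, 0, -0.67, 1, -0.03, -0.09, -0.02, 0, 0, -0.66, 1, -0.02, -0.09, -0.02, 0, 0, -0.67, 1, -0.01, -0.09, -0.03, 0, 0, -0.66, 1, 0, -0.09, -0.02, 0, 0, -0.67, 1

0, -0.09, -0.03, 0, 0, -0.66, 1, 0.01, -0.09, -0.02, 0, 0, -0.67, 1, 0.02, -0.09, -0.03, 0, 0, -0.66, 1, 0.02, -0.09, -0.02, 0, 0, -0.67, 1, 0.03, -0.09, -0.03, 0, 0, -0.66, 1, 0.04, -0.09, -0.02, 0, 0, -0.67, 1, 0.05, -0.08, -0.03, 0, 0, -0.66, 1, 0.05, -0.08, -0.02, 0, 0, -0.67, 1, -0.02, -0.39, 0.05, 0, 0, 0, 1, -0.02, -0.39, 0.05, 0, 0, 0, 1, -0.02, -0.39, 0.05, 0, 0, 0, 1, -0.02, -0.39, 0.05, 0, 0, 0, 1

-0.02, -0.39, 0.06, 0, 0, 0, 1, -0.03, -0.39, 0.05, 0, 0, 0, 1, -0.02, -0.39, 0.06, 0, 0, 0, 1, -0.03, -0.39, 0.05, 0, 0, 0, 1
```

Emit:
send_rows(plan=[-0.07,-0.06,-0.02,0,0,-0.67,1,-0.07,-0.06,-0.02,0,0,-0.67,1,-0.06,-0.07,-0.02,0,0,-0.66,1,-0.06,-0.07,-0.02,0,0,-0.67,1,-0.05,-0.08,-0.02,0,0,-0.66,1,-0.05,-0.08,-0.02,0,0,-0.67,1,-0.04,-0.08,-0.02,0,0,-0.66,1,-0.03,-0.09,-0.02,0,0,-0.67,1,-0.03,-0.09,-0.02,0,0,-0.66,1,-0.02,-0.09,-0.02,0,0,-0.67,1,-0.01,-0.09,-0.03,0,0,-0.66,1,0,-0.09,-0.02,0,0,-0.67,1])

```text
time: 11.67
tool_pos: [0.4488, 0.1524, 0.0636]
tool_rot: [0.328, 0.945, -0.001, -0.0]
force: [-0.3, -0.4, -2.7]
width: 0.0159
grasp_force: 97.9
```

Emit:
send_rows(plan=[0,-0.09,-0.03,0,0,-0.66,1,0.01,-0.09,-0.02,0,0,-0.67,1,0.02,-0.09,-0.03,0,0,-0.66,1,0.02,-0.09,-0.02,0,0,-0.67,1,0.03,-0.09,-0.03,0,0,-0.66,1,0.04,-0.09,-0.02,0,0,-0.67,1,0.05,-0.08,-0.03,0,0,-0.66,1,0.05,-0.08,-0.02,0,0,-0.67,1])

```text
time: 12.33
tool_pos: [0.4296, 0.1293, 0.0716]
tool_rot: [0.015, 1.0, -0.001, -0.001]
force: [0.3, -0.0, -3.0]
width: 0.0162
grasp_force: 97.9
```

```bash
python3 - <<'E'
from tilt import *
st(); tilt()
plan([(.433,.005,.052,178.1,8,1),(.433,.005,.052,178.1,2,1)])
E
```

```text
t 12.33 tcp [0.4296 0.1293 0.0716] psi 178.33 tilt [-0.002 -0.001 -1.   ] F [ 0.3 -0.  -3. ] w 0.0162 g 97.9 q [ 0.09  0.72 -0.67  2.18  0.91  0.54  0.26]
side board n 406 mean [0.5467 0.1278 0.0789] slope dz/dx,dz/dy [-0.016 -0.003] rect [547.  126.5] [70.8 84.6] 87.1
-0.02, -0.39, 0.06, 0, 0, 0.01, 1, -0.02, -0.38, 0.06, 0, 0, 0.01, 1, -0.02, -0.39, 0.06, 0, 0, 0.01, 1, -0.03, -0.38, 0.06, 0, 0, 0.01, 1, -0.03, -0.39, 0.06, 0, 0, 0, 1, -0.02, -0.38, 0.06, -0.01, -0.01, 0.01, 1, -0.03, -0.39, 0.07, 0, 0, 0, 1, -0.02, -0.38, 0.06, -0.01, -0.01, 0.01, 1, 0, 0, 0, 0, 0, 0, 1, 0, 0, 0, 0, 0, 0, 1
```

Emit:
send_rows(plan=[-0.02,-0.39,0.06,0,0,0.01,1,-0.02,-0.38,0.06,0,0,0.01,1,-0.02,-0.39,0.06,0,0,0.01,1,-0.03,-0.38,0.06,0,0,0.01,1,-0.03,-0.39,0.06,0,0,0,1,-0.02,-0.38,0.06,0,0,0,1,-0.03,-0.39,0.06,0,0,0,1,-0.02,-0.38,0.06,0,0,0,1,0,0,0,0,0,0,1,0,0,0,0,0,0,1])

```text
time: 13.22
tool_pos: [0.433, 0.0057, 0.0524]
tool_rot: [0.02, 1.0, -0.0, -0.001]
force: [-0.5, 0.5, -2.8]
width: 0.0163
grasp_force: 98.0
```

```bash
python3 - <<'E'
from tilt import *
st(); tilt(); 
im,d=grab('top'); a=im[165:245,280:370,::-1]; a=cv2.resize(a,None,fx=6,fy=6,interpolation=2)
im2,d2=grab('side'); b=im2[150:250,210:320,::-1]; b=cv2.resize(b,None,fx=4.8,fy=4.8,interpolation=2)
b=cv2.resize(b,(int(b.shape[1]*a.shape[0]/b.shape[0]),a.shape[0]))
o=np.hstack([a,b]);o=cv2.resize(o,None,fx=790/o.shape[1],fy=790/o.shape[1]);cv2.imwrite('pics/pre.png',o)
tilt('top')
# rails: ridges seen by both cameras, in candidate scope frame
P=cloud('side',d2);o0=np.array([.660,-.0024]);a=-np.deg2rad(1.9);Rm=np.array([[np.cos(a),-np.sin(a)],[np.sin(a),np.cos(a)]])
q=(P[...,:2]-o0)@Rm; z=P[...,2]
for xs in(-.03,-.01,.01,.03,.05):
    m=(abs(q[...,0]-xs)<.01)&(z>.028)&(z<.04)&(abs(q[...,1])<.075)
    print(xs,np.sort(q[m][:,1].round(3))[::3])
E
```

```text
t 13.22 tcp [0.433  0.0057 0.0524] psi 177.65 tilt [-0.001 -0.001 -1.   ] F [-0.5  0.5 -2.8] w 0.0163 g 98.0 q [ 0.33  0.74 -0.61  2.23  1.01  0.47  0.43]
side board n 352 mean [0.5489 0.0016 0.0596] slope dz/dx,dz/dy [-0.012  0.011] rect [5.512e+02 2.000e-01] [74.9 85.8] 88.68
top board n 16 mean [ 0.5775 -0.0205  0.0597] slope dz/dx,dz/dy [-0.339 -0.056] rect [577.3 -18.9] [22.4  8.6] 81.03
-0.03 [0.041 0.047 0.05  0.05  0.053 0.055]
-0.01 [0.002 0.046 0.049 0.051 0.053 0.054]
0.01 [-0.052 -0.047 -0.046 -0.043 -0.041  0.047  0.049  0.052  0.053]
0.03 [-0.049 -0.047 -0.046 -0.042  0.045  0.047  0.05   0.052  0.054]
0.05 [-0.05  -0.048 -0.045 -0.041  0.048  0.052  0.053]
```

View pics/pre.png

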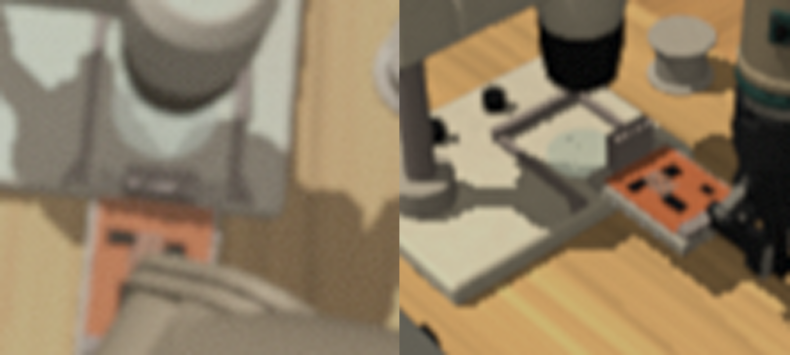

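```bash
python3 - <<'E'
from h import *
np.set_printoptions(precision=4,suppress=True,linewidth=150)
o0=np.array([.660,-.0024]);a=-np.deg2rad(1.9);Rm=np.array([[np.cos(a),-np.sin(a)],[np.sin(a),np.cos(a)]])
for c in('top','side'):
    im,d=grab(c);P=cloud(c,d);q=(P[...,:2]-o0)@Rm;z=P[...,2];ok=d>0
    m=ok&(z>.075)&(z<.098)&(abs(q[...,1])<.05)&(q[...,0]<-.045)&(q[...,0]>-.09)
    print(c,'jaw',m.sum(),np.median(z[m]),'x',q[m][:,0].mean(),'y',q[m][:,1].min(),q[m][:,1].max())
    m=ok&(z>.045)&(z<.066)&(abs(q[...,1])<.06)&(q[...,0]<-.045)&(q[...,0]>-.12)
    for xs in(-.11,-.1,-.09,-.08,-.07,-.06):
        k=m&(abs(q[...,0]-xs)<.005); 
        if k.any(): print(' plate',xs,q[k][:,1].min(),q[k][:,1].max())
    for xs in(-.06,-.05,-.04,-.03,-.02,-.01,0,.01,.02,.03,.04):
        k=ok&(abs(q[...,0]-xs)<.005)&(z>.0285)&(z<.04)
        L=q[k&(q[...,1]>.03)&(q[...,1]<.075)][:,1];Rr=q[k&(q[...,1]<-.03)&(q[...,1]>-.075)][:,1]
        print(' rail',xs,len(L),L.mean() if len(L) else '',len(Rr),Rr.mean() if len(Rr) else '')
E
```

```text
top jaw 107 0.09235386480182839 x -0.06421664522047868 y -0.01948950726536345 0.02310749498709208
 plate -0.11 0.008905271217251817 0.04120617601499716
 plate -0.1 -0.037391808806422816 0.040079421278441475
 plate -0.09 -0.038945414459405255 0.04102926879843414
 plate -0.08 -0.038528217800604454 0.04117079100523267
 plate -0.07 -0.037530505925990325 0.040309821073723745
 plate -0.06 -0.03836730877371468 0.04106881530410371
 rail -0.06 5 0.050602564513736216 4 -0.055876175663899255
 rail -0.05 16 0.04972154068645807 16 -0.05300084206661748
 rail -0.04 9 0.04864225425432923 12 -0.04993212392056324
 rail -0.03 9 0.04613243527955274 10 -0.0491200229162753
 rail -0.02 10 0.04709621304477958 10 -0.04991356713864688
 rail -0.01 7 0.04607143896486106 12 -0.050295782780143905
 rail 0 9 0.046298586514501874 11 -0.04698289316500001
 rail 0.01 9 0.04694742110485649 8 -0.04980145030721719
 rail 0.02 9 0.04590362019855665 9 -0.05151810525676691
 rail 0.03 7 0.04702964067564005 3 -0.050564871457906245
 rail 0.04 10 0.04953385679895258 0 
side jaw 110 0.08969296014148363 x -0.06417997552618186 y -0.
[... 170 characters left out ...]
4270779510786 0.04442650675490213
 plate -0.08 -0.03635687489236586 0.044667255143903864
 plate -0.07 -0.032108069532631865 0.04509075814611533
 plate -0.06 -0.03514156868512045 0.04500989591414165
 rail -0.06 4 0.05576792381852085 0 
 rail -0.05 12 0.05270612936978807 0 
 rail -0.04 8 0.050866703716402784 0 
 rail -0.03 8 0.05071273010819506 0 
 rail -0.02 6 0.05049953917570324 0 
 rail -0.01 8 0.04949546516131739 0 
 rail 0 7 0.05060444875938256 1 -0.044878439522073564
 rail 0.01 7 0.04997849514066608 6 -0.04610597760223604
 rail 0.02 9 0.050797251968420526 8 -0.04662444149021368
 rail 0.03 5 0.05020520103301409 4 -0.04550707729040437
 rail 0.04 6 0.04824036404916529 5 -0.04696897058838641
```

```bash
python3 - <<'E'
from h import *
plan([(.4332,.0026,.05,178.0,2,1),(.5327,-.0007,.05,178.0,9,1),(.5327,-.0007,.05,178.0,1,1)])
E
```

```text
0, -0.06, 0.04, 0, 0, -0.01, 1, 0, -0.06, 0.04, 0, 0, 0, 1, -0.28, 0, 0, 0, 0, 0, 1, -0.28, 0, 0, 0, 0, 0, 1, -0.27, 0, 0, 0, 0, 0, 1, -0.28, 0, 0, 0, 0, 0, 1, -0.27, 0, 0, 0, 0, 0, 1, -0.28, 0, 0, 0, 0, 0, 1, -0.27, 0, 0, 0, 0, 0, 1, -0.28, 0, 0, 0, 0, 0, 1, -0.27, 0, 0, 0, 0, 0, 1, 0, 0, 0, 0, 0, 0, 1
```

Emit:
send_rows(plan=[0,-0.05,0.03,0,0,-0.01,1,0,-0.05,0.03,0,0,0,1,-0.28,0,0,0,0,0,1,-0.28,0,0,0,0,0,1,-0.27,0,0,0,0,0,1,-0.28,0,0,0,0,0,1,-0.27,0,0,0,0,0,1,-0.28,0,0,0,0,0,1,-0.27,0,0,0,0,0,1,-0.28,0,0,0,0,0,1,-0.27,0,0,0,0,0,1,0,0,0,0,0,0,1])

```text
time: 14.52
tool_pos: [0.5346, -0.0013, 0.0504]
tool_rot: [0.019, 1.0, 0.0, 0.001]
force: [1.6, 0.0, -3.9]
width: 0.0158
grasp_force: 98.0
```

```bash
cat > chk.py <<'E'
from h import *
np.set_printoptions(precision=4,suppress=True,linewidth=150)
o0=np.array([.660,-.0024]);a=-np.deg2rad(1.9);Rm=np.array([[np.cos(a),-np.sin(a)],[np.sin(a),np.cos(a)]])
def chk(cs=('top','side'),zlo=.075):
  for c in cs:
    im,d=grab(c);P=cloud(c,d);q=(P[...,:2]-o0)@Rm;z=P[...,2];ok=d>0
    h=cv2.cvtColor(im,cv2.COLOR_RGB2HSV)
    br=ok&(h[...,0]<14)&(h[...,1]>110)&(z>.03)&(z<.07)&(abs(q[...,1])<.06)&(abs(q[...,0])<.12)
    if br.sum()>30:
        m=big(br);Q=P[m];A=np.c_[q[m]-q[m].mean(0),np.ones(len(Q))];co,*_=np.linalg.lstsq(A,Q[:,2],rcond=None)
        lo,hi=q[m].min(0),q[m].max(0);print(c,'board',m.sum(),'z',np.median(Q[:,2]),'slope',co[:2],'x',lo[0],hi[0],'y',lo[1],hi[1])
    m=ok&(z>zlo-.01)&(z<zlo+.022)&(abs(q[...,1])<.05)&(q[...,0]<.08)&(q[...,0]>-.09)&(z<.103)
    if m.sum()>5: m=big(m);print(c,'jaw',m.sum(),z[m].max(),'x',q[m][:,0].min(),q[m][:,0].max(),'y',q[m][:,1].min(),q[m][:,1].max())
    k=ok&(z>.0285)&(z<.037)
    for s in(1,-1):
        L=k&(s*q[...,1]>.041)&(s*q[...,1]<.058)&(abs(q[...,0])<.045)
        print(c,'rail',s,L.sum(),np.median(q[L][:,1]) if L.any() else '')
  return im
E
python3 - <<'E'
from chk import *
st(); im=chk()
plan([(.5327,-.0007,.0295,178.0,6,1),(.5407,-.0010,.0295,178.0,4,1)])
E
```

```text
t 14.52 tcp [ 0.5346 -0.0013  0.0504] psi 177.82 tilt [ 0.002  0.001 -1.   ] F [ 1.6  0.  -3.9] w 0.0158 g 98.0 q [ 0.39  0.84 -0.69  1.97  0.88  0.66  0.65]
top rail 1 68 0.04691005276973295
top rail -1 0 
side board 304 z 0.05780964992853889 slope [-0.0141  0.0075] x -0.05219131931020364 0.03596458836335408 y -0.03934252549275537 0.03492481588432956
side jaw 54 0.09288561324635897 x 0.02914166446562755 0.045483056841654185 y -0.00942657774177755 0.021689115370082793
side rail 1 63 0.05004942818769832
side rail -1 0 
0, 0, 0.09, 0, 0, 0, 1, 0, 0, 0.09, 0, 0, 0, 1, -0.01, 0, 0.08, 0, 0, 0, 1, 0, 0.01, 0.09, 0, 0, -0.01, 1, -0.01, 0, 0.08, 0, 0, 0, 1, 0, 0.01, 0.09, 0, -0.01, -0.01, 1, -0.05, 0, 0, 0, 0, 0, 1, -0.05, 0, 0, 0, 0, 0, 1, -0.05, 0, 0, 0, 0, 0, 1, -0.05, -0.01, 0, 0, 0, 0, 1
```

```bash
python3 - <<'E'
from chk import *
ims=[]
for c in('top','side'):
    im,d=grab(c);P=cloud(c,d);q=(P[...,:2]-o0)@Rm;z=P[...,2]
    m=(d>0)&(z>.043)&(z<.066)&(abs(q[...,1])<.06)
    for xs in np.arange(-.07,.05,.01):
        k=m&(abs(q[...,0]-xs)<.005)
        if k.sum()>3: print(c,round(xs,2),k.sum(),q[k][:,1].min(),q[k][:,1].max())
b=im[140:230,215:315,::-1]; cv2.imwrite('pics/side5.png',cv2.resize(b,None,fx=6,fy=6,interpolation=2))
st()
E
```

```text
top -0.02 12 0.02336044892795312 0.03430236137772253
top -0.01 25 0.015950941689464482 0.035225669501766345
top 0.0 15 0.018902506960751377 0.03540410481466592
top 0.01 9 0.028444602721315226 0.03448142626462428
top 0.02 5 0.03230352619888935 0.03549642426200257
top 0.03 4 0.032854476812528094 0.03388680410354652
side -0.07 66 0.0014688849125855457 0.04006355590197832
side -0.06 24 0.002810608631833843 0.03830953127028164
side -0.05 29 -0.00045713712273938065 0.039542463861708614
side -0.04 50 -0.03756080818665586 0.03920933597789793
side -0.03 59 -0.0397020903375172 0.039312515267033096
side -0.02 53 -0.04166281393640957 0.04019957511717102
side -0.01 58 -0.03933146719981396 0.04038320019341573
side 0.0 59 -0.039737562992986274 0.03935044275721355
side 0.01 43 -0.0419348078881033 0.040708113638717215
side 0.02 59 -0.0397764946485143 0.04050994203532396
side 0.03 60 -0.04068339376283961 0.03892234540403139
side 0.04 23 -0.03024451863627296 0.03984246686714629
t 14.72 tcp [ 0.5311 -0.0012  0.0502] psi 177.93 tilt [-0.002 -0.001 -1.   ] F [ 0.6 -0.4 -2. ] w 0.016 g 98.0 q [ 0.39  0.84 -0.69  1.97  0.88  0.66  0.65]
```

View pics/side5.png

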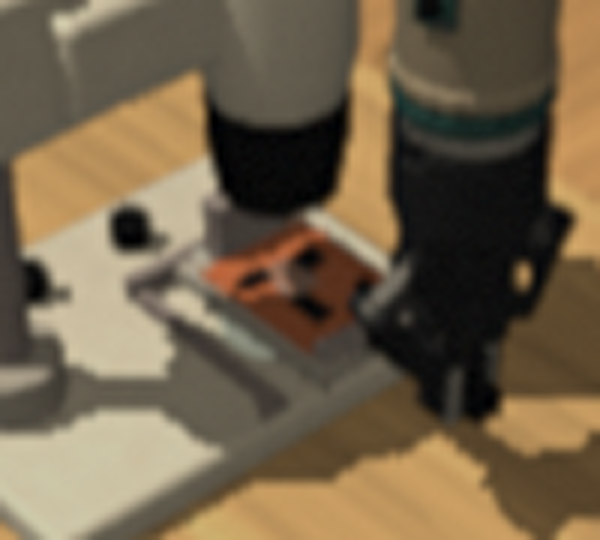

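The plate sits over the deck between the rails, about 2.4 mm too far toward −y, with origin x about −14 mm. I'll correct that and lower it.

Emit:
send_rows(plan=[0,0.03,0,0,0,0,1,0,0.03,0,0,0,0,1,0,0,0.09,0,0,0,1,0,0,0.09,0,0,0,1,0,0,0.09,0,0,0,1,0,0,0.09,0,0,0,1,0,0,0.08,0,0,0,1,0,0,0.07,0,0,0,1,0,0,0,0,0,0,1])

```text
time: 15.47
tool_pos: [0.5324, 0.0013, 0.0298]
tool_rot: [0.018, 1.0, -0.0, -0.0]
force: [-0.8, -0.9, -0.7]
width: 0.0157
grasp_force: 98.5
```

```bash
python3 - <<'E'
from chk import *
st(); chk(zlo=.06)
for c in('top','side'):
    im,d=env.get_image(c);P=cloud(c,d);q=(P[...,:2]-o0)@Rm;z=P[...,2]
    m=(d>0)&(z>.034)&(z<.048)&(abs(q[...,1])<.043)
    for xs in np.arange(-.04,.05,.02):
        k=m&(abs(q[...,0]-xs)<.005)
        if k.sum()>3: print(c,round(xs,2),k.sum(),q[k][:,1].min(),q[k][:,1].max(),np.median(z[k]))
st()
E
```

```text
t 15.47 tcp [0.5324 0.0013 0.0298] psi 177.92 tilt [-0. -0. -1.] F [-0.8 -0.9 -0.7] w 0.0157 g 98.5 q [ 0.36  0.87 -0.66  1.98  0.92  0.63  0.61]
top rail 1 75 0.047184075690628255
top rail -1 0 
side board 325 z 0.03844746632836506 slope [-0.0123  0.0022] x -0.05353572179390176 0.0346293024977884 y -0.040468273845079054 0.03762935780895135
side jaw 86 0.07444918260326863 x 0.02720039878942125 0.04549990026326536 y -0.019153076258357268 0.024329322980489412
side rail 1 72 0.04911014814408064
side rail -1 37 -0.0464791680033822
top -0.02 13 0.02487085893911838 0.036412214540594845 0.03742358876755161
top 0.0 24 0.014689120077087421 0.03755045186555607 0.037484320898438166
top 0.02 7 0.031233837808710155 0.03747512259387413 0.03553449953104914
top 0.04 5 0.03306658262009432 0.036830404140022296 0.035922739162806985
side -0.04 46 -0.03437529205358403 0.04240666401816763 0.038836574066789926
side -0.02 45 -0.0362841597483761 0.03896889801135783 0.03794520318015629
side 0.0 55 -0.03958953503878581 0.04233952693238299 0.03853803008989249
side 0.02 48 -0.04029995986488253 0.041336477149768354 0.03799584935168354
side 0.04 24 -0.036342565308575034 0.037512095085604394 0.036523618455135604
t 15.67 tcp [0.5326 0.0014 0.0303] psi 177.91 tilt [ 0.  0. -1.] F [-0.5  0.3 -0.1] w 0.016 g 98.2 q [ 0.36  0.87 -0.66  1.98  0.92  0.63  0.61]
```

Emit:
send_rows(plan=[-0.05,0,0,0,0,0,1,-0.05,0,0,0,0,0,1,-0.05,0,0,0,0,0,1,-0.05,0,0,0,0,0,1,-0.05,0,0,0,0,0,1,-0.05,0,0,0,0,0,1,0,0,0,0,0,0,1])

```text
time: 16.25
tool_pos: [0.5453, 0.001, 0.0302]
tool_rot: [0.018, 1.0, 0.0, 0.0]
force: [0.9, 1.1, -1.6]
width: 0.0161
grasp_force: 98.2
```

Emit:
send_rows(plan=[-0.02,0,0,0,0,0,1,-0.02,0,0,0,0,0,1,-0.02,0,0,0,0,0,1,0,0,0,0,0,0,1])

```text
time: 16.58
tool_pos: [0.547, 0.0009, 0.0301]
tool_rot: [0.018, 1.0, 0.0, 0.0]
force: [-0.8, 0.7, -2.0]
width: 0.0158
grasp_force: 98.2
```

```bash
python3 - <<'E'
from chk import *
st(); chk(('side',),zlo=.06);st()
E
```

```text
t 16.58 tcp [0.547  0.0009 0.0301] psi 177.92 tilt [ 0.  0. -1.] F [-0.8  0.7 -2. ] w 0.0158 g 98.2 q [ 0.37  0.88 -0.67  1.94  0.91  0.65  0.64]
side board 314 z 0.03833567152554664 slope [-0.011   0.0094] x -0.03819272327227098 0.0476242876722473 y -0.03939635033645178 0.03823776938078848
side jaw 80 0.07417545732262663 x 0.042789723641321185 0.06110636218819352 y -0.016999728588314483 0.024963236069488137
side rail 1 77 0.048745839539219696
side rail -1 24 -0.046954468048932836
t 16.63 tcp [0.547  0.0008 0.0301] psi 177.91 tilt [ 0.  0. -1.] F [-0.9 -0.7 -1.7] w 0.016 g 98.2 q [ 0.37  0.88 -0.67  1.94  0.91  0.65  0.64]
```

Emit:
send_rows(plan=[-0.025,0,0,0,0,0,1,-0.025,0,0,0,0,0,1,0,0,0,0,0,0,1])

```text
time: 16.88
tool_pos: [0.5486, 0.0007, 0.03]
tool_rot: [0.018, 1.0, -0.0, -0.0]
force: [-2.0, -0.6, -0.8]
width: 0.0158
grasp_force: 98.3
```

Emit:
send_rows(plan=[-0.025,0,0,0,0,0,1,-0.025,0,0,0,0,0,1,0,0,0,0,0,0,1])

```text
time: 17.13
tool_pos: [0.5486, 0.0005, 0.0298]
tool_rot: [0.018, 1.0, -0.001, -0.002]
force: [-7.2, -0.1, 2.3]
width: 0.016
grasp_force: 98.7
```

Emit:
send_rows(plan=[0.035,0,0,0,0,0,1,0,0,0,0,0,0,-1,0,0,0,0,0,0,-1,0,0,0,0,0,0,-1,0,0,0,0,0,0,-1,0,0,0,0,0,0,-1,0,0,0,0,0,0,-1,0,0,0,0,0,0,-1])

```text
time: 17.8
tool_pos: [0.5497, 0.0008, 0.0302]
tool_rot: [0.018, 1.0, 0.0, 0.0]
force: [-0.3, -0.2, 1.0]
width: 0.0856
grasp_force: 0.0
```

```bash
python3 - <<'E'
from chk import *
st(); chk(zlo=.06);p,R,s=pose()
plan([(p[0],p[1],.1,178.0,6,-1),(.46,p[1],.14,178.0,5,-1)])
E
```

```text
t 17.8 tcp [0.5497 0.0008 0.0302] psi 177.91 tilt [ 0.  0. -1.] F [-0.3 -0.2  1. ] w 0.0856 g 0.0 q [ 0.37  0.89 -0.67  1.93  0.91  0.66  0.65]
top rail 1 45 0.04695579481457
top rail -1 0 
side board 267 z 0.038389345835954845 slope [-0.0135  0.0008] x -0.037784456751793795 0.05201177380397885 y -0.03713028779087522 0.037314318931788576
side jaw 79 0.07428565663747506 x 0.042797283905452975 0.06118935807227082 y -0.019385020370021024 0.02395096642395989
side rail 1 72 0.0497891980730609
side rail -1 25 -0.04624181400113354
0, 0, -0.29, 0, 0, 0, -1, 0, 0, -0.29, 0, 0, 0, -1, 0, 0, -0.29, 0, 0, 0, -1, 0, 0, -0.29, 0, 0, 0, -1, 0, 0, -0.29, 0, 0, -0.01, -1, 0, 0, -0.3, 0, 0, 0, -1, 0.45, -0.02, -0.2, 0, 0, 0, -1, 0.45, -0.01, -0.2, 0, 0, 0, -1, 0.45, -0.02, -0.2, 0, 0, 0, -1, 0.44, -0.01, -0.2, 0, 0, 0, -1, 0.45, -0.02, -0.2, 0, 0, 0, -1
```

Emit:
send_rows(plan=[0,0,-0.29,0,0,0,-1,0,0,-0.29,0,0,0,-1,0,0,-0.29,0,0,0,-1,0,0,-0.29,0,0,0,-1,0,0,-0.29,0,0,0,-1,0,0,-0.3,0,0,0,-1,0.45,0,-0.3,0,0,0,1,0.45,0,-0.3,0,0,0,1,0.45,0,-0.3,0,0,0,1,0.44,0,-0.3,0,0,0,1,0.45,0,-0.2,0,0,0,1])

```text
time: 18.82
tool_pos: [0.4596, 0.0042, 0.1578]
tool_rot: [0.018, 1.0, -0.0, 0.001]
force: [-0.1, -0.1, -0.0]
width: 0.0254
grasp_force: 0.0
```

```bash
python3 - <<'E'
from chk import *
st(); im=chk(zlo=.06)
for c in('top','side'):
    im,d=env.get_image(c);P=cloud(c,d);q=(P[...,:2]-o0)@Rm;z=P[...,2]
    m=(d>0)&(z>.033)&(z<.058)&(im.max(2)<75)&(abs(q[...,1])<.03)&(q[...,0]<-.06)&(q[...,0]>-.16)
    if m.sum()>10: print(c,'handle',m.sum(),q[m].min(0),q[m].max(0),rect(P,m))
b=im[140:230,215:315,::-1]; cv2.imwrite('pics/side6.png',cv2.resize(b,None,fx=6,fy=6,interpolation=2))
# route: between scope and jar at z .18, to above square key
plan([(.44,-.16,.17,140,8,1),(.449,-.3215,.10,97,9,1)])
E
```

```text
t 18.82 tcp [0.4596 0.0042 0.1578] psi 177.92 tilt [ 0.002 -0.    -1.   ] F [-0.1 -0.1 -0. ] w 0.0254 g 0.0 q [ 0.51  0.61 -0.86  2.09  0.7   0.75  0.73]
top board 212 z 0.03779948638126407 slope [-0.0054  0.0024] x -0.03949815186914323 0.015017311929223539 y -0.03579887524711841 0.030935504839658803
top jaw 6 0.051811026914679245 x -0.06739896442446368 -0.056448870293677615 y 0.0014998104248238778 0.006956222886728888
top rail 1 81 0.04665686900609736
top rail -1 33 -0.04924695203939375
side board 348 z 0.038222033572096636 slope [-0.0064  0.0034] x -0.03733001036892633 0.051185904923010436 y -0.03789843076545963 0.03757834589410002
side jaw 79 0.07584226515634983 x 0.04391683373356291 0.06089291012733753 y -0.01581106207337959 0.023836535279814112
side rail 1 76 0.0497643951077245
side rail -1 43 -0.04749364805124803
side handle 160 [-0.1392 -0.0071] [-0.061   0.0124] (array([560. ,   3.5]), array([19.3, 78.1]), 88.26)
0.05, -0.51, -0.04, 0, 0, 0.69, 1, 0, -0.52, -0.04, 0, 0, 0.69, 1, -0.04, -0.51, -0.04, 0, 0, 0.69, 1, -0.08, -0.51, -0.04, 0, 0, 0.69, 1, -0.12, -0.5, -0.04, 0, 0, 0.69, 1, -0.17, -0.49, -0.04, 0, 0.01, 0.69, 1, -0.21, -0.47, -0.04, 0, 0, 0.69, 1, -0.24, -0.46, -0.05, 0.01, 0.01, 0.68, 1, -0.31, -0.33, 0.19, 0, 0, 0.7, 1, -0.33, -0.3, 0.2, 0, 0, 0.69, 1, -0.36, -0.27, 0.19, 0, 0, 0.7, 1, -0.38, -0.24, 0.2, 0, 0, 0.69, 1

-0.4, -0.21, 0.19, 0, 0, 0.7, 1, -0.41, -0.18, 0.2, 0, 0, 0.69, 1, -0.43, -0.14, 0.19, 0, 0, 0.7, 1, -0.43, -0.1, 0.2, 0, 0, 0.69, 1, -0.45, -0.07, 0.19, -0.01, 0, 0.7, 1
```

View pics/side6.png

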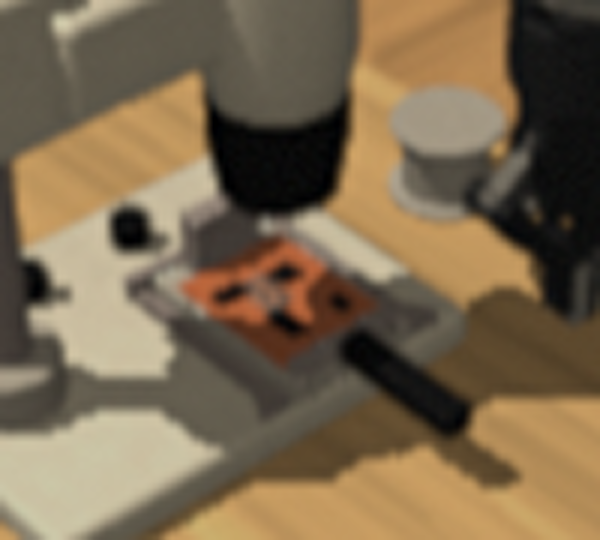

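The holder is home: plate between the rails against the stop, handle out at (410,380). Next are the keys.

Emit:
send_rows(plan=[0.05,-0.51,-0.04,0,0,0.69,1,0,-0.52,-0.04,0,0,0.69,1,-0.04,-0.51,-0.04,0,0,0.69,1,-0.08,-0.51,-0.04,0,0,0.69,1,-0.12,-0.5,-0.04,0,0,0.69,1,-0.17,-0.49,-0.04,0,0,0.69,1,-0.21,-0.47,-0.04,0,0,0.69,1,-0.24,-0.46,-0.05,0,0,0.68,1,-0.31,-0.33,0.19,0,0,0.7,1,-0.33,-0.3,0.2,0,0,0.69,1,-0.36,-0.27,0.19,0,0,0.7,1,-0.38,-0.24,0.2,0,0,0.69,1])

```text
time: 20.02
tool_pos: [0.4445, -0.2331, 0.1375]
tool_rot: [0.495, 0.869, 0.0, 0.0]
force: [0.1, 0.2, 0.5]
width: 0.0001
grasp_force: 0.0
```

Emit:
send_rows(plan=[-0.4,-0.21,0.19,0,0,0.7,1,-0.41,-0.18,0.2,0,0,0.69,1,-0.43,-0.14,0.19,0,0,0.7,1,-0.43,-0.1,0.2,0,0,0.69,1,-0.45,-0.07,0.19,0,0,0.7,1,0,0,0,0,0,0,1,0,0,0,0,0,0,1])

```text
time: 20.6
tool_pos: [0.4485, -0.3223, 0.0984]
tool_rot: [0.663, 0.749, -0.0, -0.0]
force: [0.9, 0.6, -0.0]
width: 0.0002
grasp_force: 0.0
```

```bash
python3 - <<'E'
from chk import *
st()
for c in('top','side'):
    im,d=grab(c);P=cloud(c,d)
    q=P-np.array([.449,-.3215,.1]);m=(d>0)&(np.hypot(q[...,0],q[...,1])<.06)&(P[...,2]>.085)&(P[...,2]<.125)
    print(c,'tips',m.sum(),P[m].mean(0),P[m].min(0),P[m].max(0))
    if c=='side': cv2.imwrite('pics/keys.png',cv2.resize(im[110:220,310:450,::-1],None,fx=5,fy=5,interpolation=2))
p,R,s=pose()
plan([(.449,-.3215,.056,96,5,1),(.449,-.3215,.0415,96,5,1),(.449,-.3215,.0415,96,2,1)])
E
```

```text
t 20.6 tcp [ 0.4485 -0.3223  0.0984] psi 96.94 tilt [-0.001  0.    -1.   ] F [ 0.9  0.6 -0. ] w 0.0002 g 0.0 q [ 0.86  0.71 -0.44  1.9   0.48  0.64  0.24]
top tips 35 [ 0.4451 -0.3141  0.1138] [ 0.4332 -0.318   0.1028] [ 0.4589 -0.3112  0.123 ]
side tips 56 [ 0.4451 -0.3123  0.114 ] [ 0.4338 -0.3261  0.0996] [ 0.4614 -0.3055  0.125 ]
-0.01, 0, 0.22, 0, 0, 0.03, 1, 0, 0, 0.21, 0, 0, 0.03, 1, -0.01, 0, 0.22, 0, 0, 0.03, 1, 0, 0, 0.21, 0, 0, 0.04, 1, -0.01, 0, 0.22, 0, -0.01, 0.03, 1, 0, 0, 0.07, 0, 0, 0, 1, 0, 0, 0.07, 0, 0, 0, 1, 0, 0, 0.07, 0, 0, 0, 1, 0, 0, 0.08, 0, 0, 0, 1, 0, 0, 0.07, 0, 0, 0, 1, 0, 0, 0, 0, 0, 0, 1, 0, 0, 0, 0, 0, 0, 1
```

View pics/keys.png

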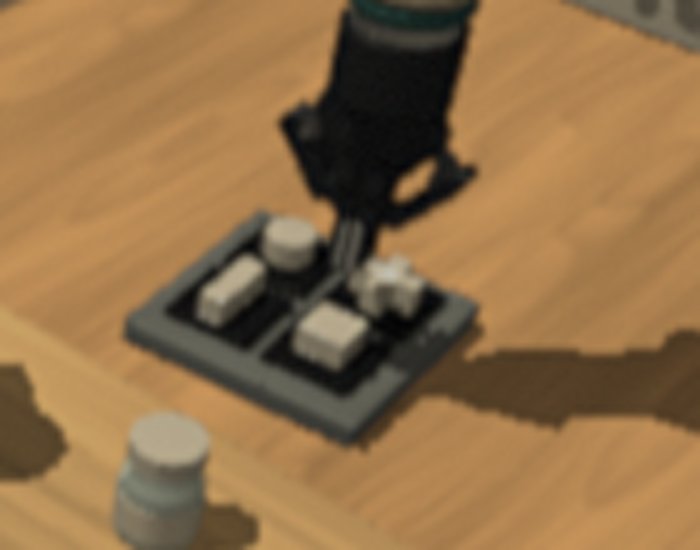

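The shut fingertips at (345,262) hover above the square key (335,335), and 50 mm of height accounts for the offset. Pressing.

Emit:
send_rows(plan=[0,0,0.22,0,0,0,1,0,0,0.21,0,0,0,1,0,0,0.22,0,0,0,1,0,0,0.21,0,0,0,1,0,0,0.22,0,0,0,1,0,0,0.07,0,0,0,1,0,0,0.07,0,0,0,1,0,0,0.07,0,0,0,1,0,0,0.08,0,0,0,1,0,0,0.07,0,0,0,1,0,0,0,0,0,0,1,0,0,0,0,0,0,1])

```text
time: 21.7
tool_pos: [0.448, -0.3211, 0.0421]
tool_rot: [0.663, 0.749, -0.0, -0.0]
force: [-1.0, 2.2, 6.4]
width: -0.0001
grasp_force: 2.8
```

Emit:
send_rows(plan=[0,0,0.03,0,0,0,1,0,0,0,0,0,0,1])

```text
time: 21.87
tool_pos: [0.4481, -0.3211, 0.0419]
tool_rot: [0.663, 0.749, -0.0, 0.0]
force: [-4.8, 3.2, 14.1]
width: -0.0001
grasp_force: 7.1
```

Emit:
send_rows(plan=[0,0,-0.2,0,0,0,1,0,0,-0.3,0,0,0,1,0,0,-0.4,0,0,0,1,0,0,-0.4,0,0,0,1,0,0,0,0,0,0,1])

```text
time: 22.28
tool_pos: [0.4506, -0.3227, 0.0957]
tool_rot: [0.663, 0.749, 0.001, 0.003]
force: [0.8, 0.2, 0.7]
width: -0.0002
grasp_force: 0.0
```

```bash
python3 - <<'E'
from chk import *
st()
plan([(.5243,-.3145,.09,97,6,1),(.5243,-.3145,.056,97,4,1)])
plan([(.5243,-.3145,.0412,97,6,1)],start=(.5243,-.3145,.056,97))
E
```

```text
t 22.28 tcp [ 0.4506 -0.3227  0.0957] psi 96.97 tilt [ 0.006 -0.003 -1.   ] F [0.8 0.2 0.7] w -0.0002 g 0.0 q [ 0.85  0.71 -0.43  1.9   0.49  0.62  0.23]
0, 0.31, 0.03, 0.01, 0.01, 0, 1, 0, 0.31, 0.02, 0.01, 0, 0, 1, -0.01, 0.31, 0.02, 0.01, 0.01, 0, 1, 0, 0.31, 0.03, 0, 0, 0, 1, -0.01, 0.31, 0.02, 0.01, 0.01, 0, 1, 0, 0.3, 0.03, 0, 0, 0, 1, 0, 0, 0.21, 0, 0, 0, 1, 0, 0, 0.21, 0, 0, 0, 1, 0, 0, 0.21, 0, 0, 0, 1, 0, 0, 0.22, 0, 0, 0, 1

0, 0, 0.06, 0, 0, 0, 1, 0, 0, 0.06, 0, 0, 0, 1, 0, 0, 0.06, 0, 0, 0, 1, 0, 0, 0.06, 0, 0, 0, 1, 0, 0, 0.07, 0, 0, 0, 1, 0, 0, 0.06, 0, 0, 0, 1
```

Emit:
send_rows(plan=[0,0.31,0.03,0,0,0,1,0,0.31,0.03,0,0,0,1,0,0.31,0.02,0,0,0,1,0,0.31,0.03,0,0,0,1,0,0.31,0.02,0,0,0,1,0,0.31,0.03,0,0,0,1,0,0,0.2,0,0,0,1,0,0,0.2,0,0,0,1,0,0,0.2,0,0,0,1,0,0,0.2,0,0,0,1,0,0,0,0,0,0,1])

```text
time: 23.2
tool_pos: [0.5198, -0.3121, 0.0517]
tool_rot: [0.663, 0.749, -0.001, -0.002]
force: [-0.4, 0.7, 0.2]
width: 0.0
grasp_force: 0.0
```

```bash
python3 - <<'E'
from chk import *
st()
E
```

```text
t 23.2 tcp [ 0.5198 -0.3121  0.0517] psi 96.96 tilt [-0.004  0.002 -1.   ] F [-0.4  0.7  0.2] w 0.0 g 0.0 q [ 0.74  0.84 -0.4   1.76  0.5   0.65  0.17]
```

Emit:
send_rows(plan=[0,0.05,0,0,0,0,1,0,0,0,0,0,0,1,0,0,0.06,0,0,0,1,0,0,0.06,0,0,0,1,0,0,0.06,0,0,0,1,0,0,0.06,0,0,0,1,0,0,0.04,0,0,0,1,0,0,0,0,0,0,1])

```text
time: 23.87
tool_pos: [0.5246, -0.3124, 0.0432]
tool_rot: [0.663, 0.749, 0.0, 0.001]
force: [-0.3, -1.1, 5.2]
width: 0.0001
grasp_force: 2.5
```

Emit:
send_rows(plan=[0,0,0.05,0,0,0,1,0,0,0.03,0,0,0,1,0,0,0,0,0,0,1])

```text
time: 24.12
tool_pos: [0.5246, -0.3124, 0.0419]
tool_rot: [0.663, 0.749, -0.0, 0.001]
force: [-4.2, 1.1, 16.9]
width: -0.0001
grasp_force: 8.5
```

Emit:
send_rows(plan=[0,0,-0.2,0,0,0,1,0,0,-0.3,0,0,0,1,0,0,-0.4,0,0,0,1,0,0,-0.4,0,0,0,1,0,0,0,0,0,0,1])

```text
time: 24.53
tool_pos: [0.5256, -0.3126, 0.0946]
tool_rot: [0.663, 0.749, 0.001, 0.002]
force: [1.1, -0.1, 0.3]
width: 0.0001
grasp_force: 0.0
```

```bash
python3 - <<'E'
from chk import *
st()
plan([(.5318,-.3895,.09,97,6,1),(.5318,-.3895,.056,97,4,1)])
E
```

```text
t 24.53 tcp [ 0.5256 -0.3126  0.0946] psi 96.98 tilt [ 0.004 -0.002 -1.   ] F [ 1.1 -0.1  0.3] w 0.0001 g 0.0 q [ 0.76  0.78 -0.44  1.74  0.47  0.72  0.2 ]
-0.32, -0.01, 0.02, 0.01, 0, 0, 1, -0.32, -0.01, 0.02, 0, 0, 0, 1, -0.32, -0.02, 0.02, 0.01, 0, 0, 1, -0.32, -0.01, 0.02, 0, 0.01, 0, 1, -0.32, -0.02, 0.02, 0.01, 0, 0, 1, -0.33, -0.01, 0.02, 0, 0.01, 0, 1, 0, 0, 0.21, 0, 0, 0, 1, 0, 0, 0.21, 0, 0, 0, 1, 0, 0, 0.21, 0, 0, 0, 1, 0, 0, 0.22, 0, 0, 0, 1
```

Emit:
send_rows(plan=[-0.32,-0.01,0.02,0,0,0,1,-0.32,-0.01,0.02,0,0,0,1,-0.32,-0.01,0.02,0,0,0,1,-0.32,-0.01,0.02,0,0,0,1,-0.32,-0.01,0.02,0,0,0,1,-0.33,-0.01,0.02,0,0,0,1,0,0,0.2,0,0,0,1,0,0,0.2,0,0,0,1,0,0,0.2,0,0,0,1,0,0,0.2,0,0,0,1,0,0,0,0,0,0,1])

```text
time: 25.45
tool_pos: [0.5299, -0.3871, 0.0525]
tool_rot: [0.662, 0.749, -0.0, -0.002]
force: [-0.4, -0.8, -0.2]
width: -0.0
grasp_force: 0.0
```

Emit:
send_rows(plan=[0,0,0.06,0,0,0,1,0,0,0.06,0,0,0,1,0,0,0.06,0,0,0,1,0,0,0.06,0,0,0,1,0,0,0.06,0,0,0,1,0,0,0,0,0,0,1])

```text
time: 25.95
tool_pos: [0.5316, -0.3886, 0.0432]
tool_rot: [0.663, 0.749, 0.0, 0.0]
force: [-0.7, 1.5, 4.9]
width: 0.0003
grasp_force: 2.5
```

Emit:
send_rows(plan=[0,0,0.05,0,0,0,1,0,0,0.03,0,0,0,1,0,0,0,0,0,0,1])

```text
time: 26.2
tool_pos: [0.5316, -0.3886, 0.0419]
tool_rot: [0.663, 0.749, 0.0, 0.0]
force: [-2.9, 2.5, 14.9]
width: 0.0001
grasp_force: 7.5
```

Emit:
send_rows(plan=[0,0,-0.2,0,0,0,1,0,0,-0.3,0,0,0,1,0,0,-0.5,0,0,0,1,0,0,-0.5,0,0,0,1,0,0,-0.5,0,0,0,1,0,0,-0.5,0,0,0,1,0,0,0,0,0,0,1,0,0,0,0,0,0,1])

```text
time: 26.87
tool_pos: [0.5316, -0.3899, 0.1413]
tool_rot: [0.663, 0.749, -0.0, 0.002]
force: [0.0, -1.2, -1.0]
width: -0.0001
grasp_force: 0.0
```

```bash
python3 - <<'E'
from chk import *
st(); chk(('side',),zlo=.06)
im,d=env.get_image('side');P=cloud('side',d);x,y,z=P[...,0],P[...,1],P[...,2]
k=(d>0)&(z>.038)&(z<.058)&(y<-.2)&(y>-.5)&(x<.65)&(x>.35)
n,l,s,ce=cv2.connectedComponentsWithStats(k.astype(np.uint8))
for i in range(1,n):
    if s[i,4]>15: print('key',s[i,4],np.percentile(z[l==i],80),P[l==i].mean(0))
E
```

```text
t 26.87 tcp [ 0.5316 -0.3899  0.1413] psi 96.96 tilt [ 0.002 -0.002 -1.   ] F [ 0.  -1.2 -1. ] w -0.0001 g 0.0 q [ 0.86  0.78 -0.48  1.57  0.43  0.9   0.35]
side board 349 z 0.03815703852377951 slope [-0.0079  0.0096] x -0.0384159694636083 0.052811350562918496 y -0.03856705144106461 0.03665494547050066
side jaw 80 0.07500996980874562 x 0.0445734996336331 0.06124809705343474 y -0.017262327869388385 0.024131571108519552
side rail 1 71 0.04882671013419124
side rail -1 47 -0.04641147032279779
key 66 0.0493863002784782 [ 0.5306 -0.3847  0.0469]
key 100 0.04965913103336305 [ 0.4555 -0.3924  0.0465]
key 81 0.04971508661711412 [ 0.523  -0.3088  0.0471]
key 98 0.04947896944246828 [ 0.4479 -0.3171  0.0468]
```

All keys are up and the holder is home.

```bash
python3 -c "
from rig import env
print(env.close_job())"
```

```text
the job is handed in; nothing more can be done
None
```

The job is handed in at about 27 s of the 72 s allowed, and the hand-in call returned no verdict: the holder is home against the stop and let go, and the square, bar and round keys were each pressed fully in that order and are back up, with the cross key and the bystanders never touched.

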